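# Put the narrow tape roll away in the drawer

## Robot

A 6-joint arm with a two-finger parallel gripper is mounted at the origin on the work surface. World frame = base frame: x ahead of the robot, y to its left, z up, the work surface at z = 0. Lengths are in m, angles in rad, forces in N, time in s.
With the tool pointing down it reaches from about 0.275 to 0.975 m from the base axis. Payload 8.4 kg.
Tool frame: the origin (TCP) lies between the finger pads; the fingertips stand 17 mm ahead of it and the grasp point (between the pads) lies 2 mm behind it; z points along the fingers, y is the line along which they close (so a half turn about z gives the same grasp; the last joint's range is limited). The gripper opens to 92 mm and grips with 3 to 60 N. Pads are 20 mm wide; open, the fingers measure 128 mm over their backs; the gripper's body (75 mm by 189 mm) begins 69 mm behind the grasp point.
Start: joints at [-1.221, 0.353, 1.633, -0, 1.155, -0.002], TCP at [0.215, -0.587, 0.232] pointing down, gripper open.
Joint ranges: [-2.63, 2.63], [-0.92, 2.1], [0.06, 2.66], [-1.3, 4.44], [0, 2.69], [-3.02, 3.02]. Speed limits (rad/s): [2.22, 2.22, 2.79, 3.14, 3.14, 3.14].

## Interface

Orientations are given as [roll, pitch, yaw] about the fixed x, y, z axes, in that order (R = Rz(yaw) Ry(pitch) Rx(roll)).
In Python, from bench import manip gives the robot as it stands.
- The arm moves only by the tool apply_moves, never from a script. Its argument "plan" is a list of rows, each an object with "hand": the opening, from 0 (shut) to 1 (fully open); "linear": the shift along the world's x, y, z in cm, a list of three; "delta_rot": the turn, a rotation vector about the world's x, y, z in units of 6 degrees (1.0 is 6 degrees), a list of three. In form: [{"hand": hand, "linear": [dx, dy, dz], "delta_rot": [ax, ay, az]}, ...]. A call has 1 to 8 rows; each row shifts and turns the commanded pose from where the row before left it; what a row does not reach is not made up. A row lasts 1/10 s, in which the tool goes at most 50 mm and 8.59 degrees, less where a joint would pass 70% of its speed; a pose out of reach is approached as far as the arm can. A call with a gripper value outside its range is refused whole. The fingers move at their own pace and stop on an object; "grip_force" is the grip in N (left out, the last holds). Time passes only in rows, so rows that do not move let the fingers close. It gives the time, the measured TCP pose, the force, the opening and the grip force at its end, in the units of the state.
- manip.sense(): the state, without advancing time (a new reading comes with each control period).
- manip.camera(name): name is "scene" or "top" or "wrist"; returns the picture (480x640x3 uint8, red, green, blue); there is no depth.
- manip.get_calibration(name): a dict with "vertical_fov" (degrees; the focal length in pixels is half the picture's height over the tangent of half this angle, whatever the lens; pixels are square), "cx", "cy" (the principal point, pixels), "k1" (the pictures are not rectified: a ray, as slopes to the right and down, at radius r is drawn at 1 + k1 r^2 times it, then the intrinsics apply), "eye" and "rotation" of the camera in the world; the wrist camera has in their place "T_tool_cam" (4x4, takes a point from camera to tool coordinates, whose origin is the TCP and whose axes are the flange's). Camera axes: x right, y up, looking along -z (the intrinsics and any distortion apply to the point x, -y, -z); pixel columns grow to the right and rows downward; lengths in m; the calibration is good to about 2 mm. A picture is of the moment at which its call begins: read the wrist's pose just before it. get_calibration takes no time and is no camera call.
- manip.finish_job(): hands the job in; it is judged then, once.
The state is a dict: "time_s": time; "q": joint angles; "joint_vel": joint speeds; "joint_torque": joint torques, N m; "ee_pos": TCP position; "eef_rot": TCP orientation; "ft_force": force on the tool from outside, world axes, zero at the start; "torque": the same for the moment, N m; "finger_gap": finger opening in m; "grip_force": force on a finger pad.
Only numpy, scipy, OpenCV 4.12 (cv2) and the standard library are available. Lean on these libraries where they do the work, as an engineer would, in place of code of your own. Each camera call takes 0.05 s, during which the arm holds its last target. There are 200 camera calls.

## Task

The favours are wrapped: slide the narrow roll of paper tape up off its leaning spindle, lay it flat inside the open drawer of the wooden chest, let go of it, and then push the drawer fully shut. Leave the two wide rolls on their spindles and do not disturb anything else on the table.

Things in the scene. Friction and masses are not known exactly. Their poses are not given: they have to be found in the camera images.
- roll: the narrow roll of cream paper tape wound on a cardboard core: 56 mm outside diameter, 22 mm bore, 28 mm wide (along its axis), about 70 g. Origin: centre of its lower end face; its z axis is its axis, which at the start is the spindle's axis, pointing up the spindle
- wide_roll_a: one of the two wide rolls of paper tape, 48 mm wide (along its axis), otherwise like the narrow roll; origin: centre of its lower end face, z along its axis; stays on its spindle
- wide_roll_b: one of the two wide rolls of paper tape, 48 mm wide (along its axis), otherwise like the narrow roll; origin: centre of its lower end face, z along its axis; stays on its spindle
- stand: fixed dark-wood tape stand with three leaning brass spindles in a row. Origin: centre of the underside of its foot (130 mm in x, 250 mm in y, 12 mm thick); z up, its own -x is its front, its y runs along the row. Which roll is on which spindle varies. Between neighbouring rolls there are only 15 mm along the row; in front of and behind each roll (along x) there is room for fingers
- bar_mid (a point): foot of the middle spindle, 85 mm above the table, on the sloping bar (38 mm deep, 226 mm long) on which the rolls rest; axes parallel to the stand's. The spindles' feet lie at y = -71, 0, +71 mm; each spindle is 14 mm thick, 62 mm long and leans 30 degrees to the front: axis (-0.5, 0, 0.866). Fingers may reach past the bar's front and back edges
- chest_drawer0 (a joint): the drawer's opening in m: 0 is fully shut, it grows as the drawer comes out along its own -x. The chest is fixed, of wood, 220 mm deep (x), 260 mm wide (y) and 90 mm high, with this one drawer; its front is flush with the drawer's front when shut. It starts open by 0.115 to 0.145
- drawer_floor (a point): point on the drawer's inner floor, 22 mm above the table, at the middle of the foot of its front wall; moves with the drawer; z up, -x is the way it opens. The inside reaches from x = 0 to 175 mm, y = -109 to 109 mm, and is 46 mm deep; the front wall and panel are 21 mm thick, top 76 mm above the table. Only from x = 0 to the drawer's opening less 6 mm is it not covered by the chest
- chest_drawer0_handle (a point): middle of the drawer's brass bar handle, which runs along the drawer's y for 120 mm, 35 mm in front of the drawer's front and 52 mm above the table
- bud_vase: small clear glass vase, 60 mm across and 85 mm tall, with three white flower heads up to about 150 mm; origin: centre of its underside; bystander
- amber_bottle: corked amber glass bottle, 68 mm across, 190 mm tall; origin: centre of its underside; bystander
- candlestick: brass candlestick with a dark candle on a white plate 170 mm across, 228 mm tall in all; origin: centre of its underside; bystander
- tumbler: amber glass tumbler, 74 mm across at the rim, 85 mm tall; origin: centre of its underside; bystander
- salt_shaker: glass salt shaker with a steel cap, 36 mm across, 62 mm tall; origin: centre of its underside; bystander
- favour_box: small cardboard gift box, 55 x 55 x 36 mm; origin: centre of its underside; bystander
Things that resemble listed ones, but are neither listed nor needed, are in the scene too. What is shaped like the roll but orange or red is not meant.

How it is judged:
By the outcome, as a careful person would: the job done as asked, in the order asked, and still so for the second after the job is handed in, with the robot touching nothing.
It also fails if it takes over 54 s, if anything falls off the work surface, if the arm or the gripper's body presses on something with over 40 N, if the wrist force passes 120 N, or if a joint passes its speed limit or range.

## Working session

There is one attempt and no reset: what is moved stays moved. The work goes in short steps, Python scripts to look and compute and a tool call to move; the robot and the scene stay as the last step left them, time stands still between calls to the robot, and variables do not carry over. Pictures are saved under pics/ and viewed, at most 10 in all, crops included, and the job is handed in when it is done.

Besides the shell and the picture viewer there is one more tool, called after ">>>" as name(argument=value, ...) on one line, values as JSON. apply_moves: Moves the arm, as the interface text tells. Its arguments: {"type":"object","properties":{"plan":{"type":"array","items":{"type":"object","properties":{"hand":{"type":"number"},"linear":{"type":"array","items":{"type":"number"}},"delta_rot":{"type":"array","items":{"type":"number"}}}}},"grip_force":{"type":"number"}},"required":["plan"]}

```bash
mkdir -p pics; ls; cat > h.py <<'E'
import numpy as np, cv2
from bench import manip
def cal(n):
    c=manip.get_calibration(n); f=240/np.tan(np.radians(c["vertical_fov"])/2); return c,f
def ray(c,f,u,v):
    a=np.array([(u-c["cx"])/f,(v-c["cy"])/f]); s=a.copy()
    for _ in range(30): s=a/(1+c["k1"]*(s@s))
    d=np.array([s[0],-s[1],-1.]); return d
def pix(n,P,c=None,f=None):
    c,f=cal(n); P=np.atleast_2d(P); p=(P-np.array(c["eye"]))@np.array(c["rotation"])
    s=np.c_[p[:,0]/-p[:,2],-p[:,1]/-p[:,2]]; r=(s**2).sum(1,keepdims=True); s=s*(1+c["k1"]*r)
    return s*f+[c["cx"],c["cy"]]
def onz(n,u,v,z):
    c,f=cal(n); e=np.array(c["eye"]); d=np.array(c["rotation"])@ray(c,f,u,v); return e+d*(z-e[2])/d[2]
E
python3 - <<'E'
from h import *
for n in("scene","top"):
    cv2.imwrite(f"pics/{n}0.png",manip.camera(n)[:,:,::-1]); c,f=cal(n); print(n,f,c)
print(manip.sense())
E
```

```text
pics
scene 576.4199190755983 {'vertical_fov': 45.21008905026683, 'cx': 310.404910274697, 'cy': 235.78507172245838, 'k1': -0.17914714433372947, 'eye': array([ 1.25511906, -0.24882026,  0.96978977]), 'rotation': array([0.71294439, 0.01660463, 1.10012786])}
top 433.6996084155104 {'vertical_fov': 57.91838977424408, 'cx': 317.06043802704994, 'cy': 234.27118662419977, 'k1': 0.032132385914024786, 'eye': array([0.51977181, 0.09266993, 1.00075495]), 'rotation': array([ 0.08115051, -0.01267283, -1.55965535])}
{'time_s': 0.1, 'q': array([-1.22144529e+00,  3.53584377e-01,  1.63403021e+00, -4.05181273e-05,
        1.15519250e+00, -2.38814691e-03]), 'joint_vel': array([-0.0004247 ,  0.00111667, -0.00107021,  0.00086687,  0.00120264,
       -0.00034884]), 'joint_torque': array([ 2.73628730e-04, -5.94899654e+01, -3.34927440e+01,  6.99355896e-02,
        1.84598583e-02, -3.48296214e-05]), 'ee_pos': array([ 0.21518753, -0.58635349,  0.23094797]), 'eef_rot': array([-3.14037813e+00,  3.41486853e-05,  3.51755584e-01]), 'ft_force': array([ 0.09938736, -0.7017313 , -0.27310401]), 'torque': array([-0.06287019,  0.00972896, -0.02968517]), 'grip_force': 0.0, 'finger_gap': 0.09196210745526745}
```

View pics/scene0.png

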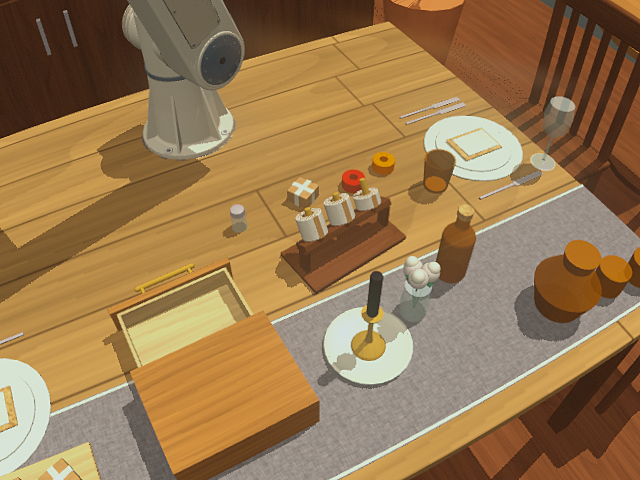

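View pics/top0.png

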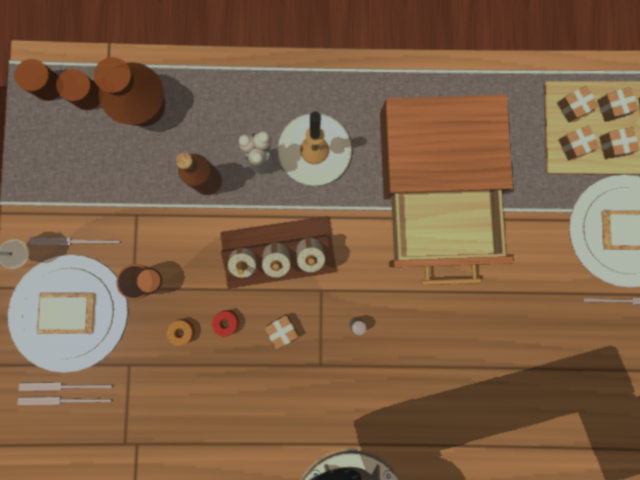

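The scene picture shows three rolls on the stand, at (311,224), (340,209) and (367,199). The red ring at (353,180) and the orange ring at (383,161) are lookalikes on the table. The drawer is open at about (185,310). In the top picture the rolls are at (310,255), (276,260) and (242,264), the rings at (225,322) and (180,332), and the chest corners at about (387,97), (507,95), (511,190) and (388,192).

Candidates, in scene pixels: cream rolls at (311,224), (340,209) and (367,199), plus the red and orange rings, which are excluded by colour. The one at (367,199) looks shortest, so I'll check it in a crop.

```bash
sed -i 's/^import numpy.*/&\nfrom scipy.spatial.transform import Rotation as Ro/; s/return c,f$/\n    if "rotation" in c: c["rotation"]=Ro.from_euler("xyz",c["rotation"]).as_matrix()\n    return c,f/; s/; f=240/\n    f=240/' h.py; sed -i 's/np.tan(np.radians(c\["vertical_fov"\])\/2); *$/np.tan(np.radians(c["vertical_fov"])\/2)/' h.py; head -9 h.py
python3 - <<'E'
from h import *
a=cv2.imread("pics/scene0.png")[165:295,270:415]; b=cv2.imread("pics/top0.png")[210:300,210:350]
A=cv2.resize(a,None,fx=4,fy=4,interpolation=2)[:, :]; cv2.imwrite("pics/crop1.png",A)
b=cv2.imread("pics/top0.png")
x=cv2.resize(b[212:292,215:345],None,fx=5,fy=5,interpolation=2); y=cv2.resize(b[180:290,380:520],None,fx=4,fy=4,interpolation=2)
cv2.imwrite("pics/crop2.png",x)
print("orig",onz("top",510,191,.09),onz("top",387,97,.09),onz("top",507,95,.09),onz("top",388,192,.09))
print("handle",onz("top",427,283,.052),onz("top",478,281,.052))
print("front top",onz("top",394,263,.076),onz("top",511,261,.076))
print("base",onz("top",350,480,0))
for u,v in((242,264),(276,260),(310,255)): print(onz("top",u,v,.12))
for u,v in((221,235),(330,219),(336,270),(228,287)): print(onz("top",u,v,.012))
E
```

```text
import numpy as np, cv2
from scipy.spatial.transform import Rotation as Ro
from bench import manip
def cal(n):
    c=manip.get_calibration(n)
    f=240/np.tan(np.radians(c["vertical_fov"])/2)
    if "rotation" in c: c["rotation"]=Ro.from_euler("xyz",c["rotation"]).as_matrix()
    return c,f
def ray(c,f,u,v):
orig [ 0.69108913 -0.32649966  0.09      ] [ 0.89305255 -0.06569161  0.09      ] [ 0.90010096 -0.32407309  0.09      ] [ 0.68596258 -0.06785155  0.09      ]
handle [ 0.49356706 -0.15899281  0.052     ] [ 0.49932707 -0.2698119   0.052     ]
front top [ 0.535708   -0.08280383  0.076     ] [ 0.54309457 -0.33138687  0.076     ]
base [0.0613707  0.00260736 0.        ]
[0.52944491 0.23323707 0.12      ]
[0.53825607 0.16485764 0.12      ]
[0.54915514 0.09616337 0.12      ]
[0.5959997  0.29976963 0.012     ]
[0.63584691 0.05173332 0.012     ]
[0.51937945 0.03707945 0.012     ]
[0.47858199 0.28055928 0.012     ]
```

View pics/crop1.png

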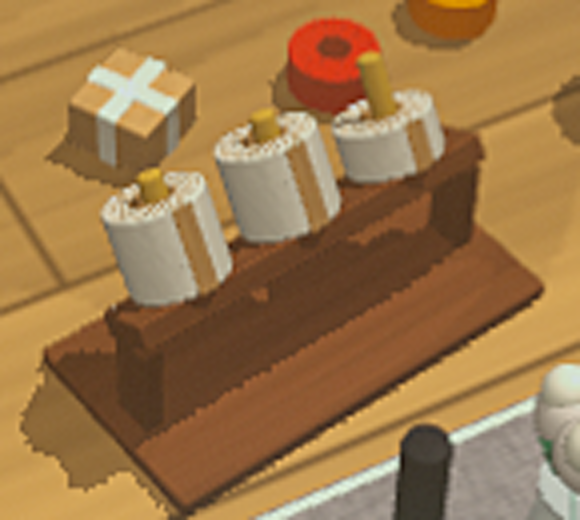

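View pics/crop2.png

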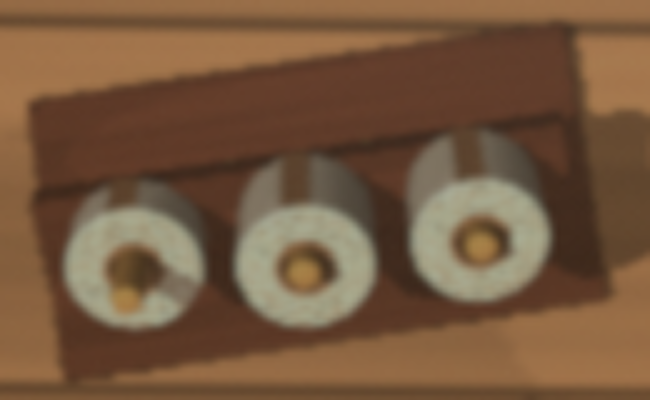

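```bash
cat > fit.py <<'E'
from h import *
from scipy.optimize import least_squares
s3=np.sqrt(3)/2; ax=np.array([-.5,0,s3])
def T(p,L): c,s=np.cos(p[2]),np.sin(p[2]); L=np.array(L); return np.c_[p[0]+c*L[:,0]-s*L[:,1],p[1]+s*L[:,0]+c*L[:,1],L[:,2]]
def stand(p):
    F=lambda x,y:[x,y,.012]; S=lambda y,d:[p[3]-.5*d,y,.085+s3*d]
    t=[F(.065,.125),F(.065,-.125),F(-.065,-.125),F(-.065,.125),S(.071,.062),S(0,.062),S(-.071,.062),S(.071,.028),S(0,.048),S(-.071,.048)]
    s=[F(-.065,-.125),F(.065,-.125),F(.065,.125),S(.071,.062),S(0,.062),S(-.071,.062)]
    return t,s
to=[(221,232),(329.4,217),(337,271.4),(228,288),(240.4,272),(275.8,266.4),(311,261),(241.8,265.6),(276.3,260.5),(311.2,259.5)]
so=[(281.2,253.7),(316.2,292),(405.7,237),(362.5,180.5),(336.3,195),(308,210)]
def res(p,m,to,so):
    t,s=m(p); return np.r_[pix("top",T(p,t))-to,pix("scene",T(p,s))-so].ravel()
r=least_squares(res,[.56,.17,.15,0],args=(stand,to,so),loss="soft_l1")
np.set_printoptions(precision=4,suppress=True)
print("stand",r.x); print(res(r.x,stand,to,so).reshape(-1,2).round(1).tolist())
p=r.x; foot=T(p,[[p[3],.071,.085]])[0]; c,s=np.cos(p[2]),np.sin(p[2]); print("foot",foot,"ax",[-.5*c,-.5*s,s3])
# chest: origin = front centre when shut
def chest(p):
    o=p[3]; t=[[.22,.13,.09],[.22,-.13,.09],[0,-.13,.09],[0,.13,.09],[-o-.035,.06,.052],[-o-.035,-.06,.052]]
    s=[[0,.13,.09],[0,-.13,.09],[.22,-.13,.09],[-o-.035,.06,.052],[-o-.035,-.06,.052]]
    return t,s
tc=[(387,97),(507,95),(511,190),(388,192),(427,282),(480,281)]
sc=[(265,313),(133,373),(177,478),(193,268),(137,290)]
sc[0:2]=[(133,373),(265,313)]; sc[2]=(319,403); sc[3:]=[(137,290),(193,268)]
tc=tc
for flip in (0,1):
    S=sc if flip==0 else [sc[1],sc[0],(177,478),sc[4],sc[3]]
    q=least_squares(res,[.69,-.196,.02,.13],args=(chest,tc,S),loss="soft_l1"); print(flip,q.cost,q.x); print(res(q.x,chest,tc,S).reshape(-1,2).round(1).tolist())
E
python3 fit.py
```

```text
stand [ 0.561   0.1683  0.1625 -0.0036]
[[-1.0, -0.9], [-1.0, -2.1], [0.1, -0.4], [-0.3, -0.1], [0.1, -0.9], [0.4, -0.8], [0.7, -0.8], [-0.1, -2.8], [-0.1, 1.7], [-0.1, -2.6], [-1.6, -2.8], [-0.6, -1.7], [0.9, -2.7], [-0.7, -2.8], [-1.2, -2.9], [-1.1, -2.7]]
foot [0.5459 0.2378 0.085 ] ax [np.float64(-0.4934109974529011), np.float64(-0.08090480574436369), np.float64(0.8660254037844386)]
0 763.2517105381636 [ 0.6793 -0.2008  0.0437  0.1473]
[[-2.0, -0.2], [-1.4, -2.1], [1.1, 3.9], [1.5, 5.8], [-4.7, 0.5], [-2.5, -0.2], [128.3, -70.2], [-136.2, 50.4], [-143.7, 70.0], [55.9, -26.9], [-54.9, 18.6]]
1 36.21879914083766 [ 0.6895 -0.2025  0.0447  0.155 ]
[[-1.3, -4.7], [-0.8, -6.8], [1.7, -1.0], [2.2, 1.1], [-3.7, -0.7], [-1.5, -1.4], [-2.3, -5.8], [-3.4, -4.5], [-0.3, 1.3], [-0.7, -3.6], [0.4, -2.0]]
```

The narrow roll is the left one in the top view (242,266), which is the short roll at scene (367,199) with the long bare spindle. The fit residuals are about 2 px. The chest fit is weaker, so I'll move over the drawer and check it with the wrist camera on the way.

>>> apply_moves(plan=[{"hand":1,"linear":[1.7,3.2,0.8],"delta_rot":[0,0,1.1]},{"hand":1,"linear":[1.7,3.2,0.8],"delta_rot":[0,0,1.1]},{"hand":1,"linear":[1.7,3.2,0.8],"delta_rot":[0,0,1.1]},{"hand":1,"linear":[1.7,3.2,0.8],"delta_rot":[0,0,1.1]},{"hand":1,"linear":[1.7,3.2,0.8],"delta_rot":[0,0,1.1]},{"hand":1,"linear":[1.7,3.2,0.8],"delta_rot":[0,0,1.1]}], grip_force=15)

```text
time_s: 0.7
ee_pos: [0.3177, -0.3932, 0.2796]
eef_rot: [-3.141, -0.0, 1.047]
ft_force: [0.4, 0.3, 0.3]
finger_gap: 0.092
grip_force: 0.0
```

>>> apply_moves(plan=[{"hand":1,"linear":[1.7,3.2,0.8],"delta_rot":[0,0,1.1]},{"hand":1,"linear":[1.7,3.2,0.8],"delta_rot":[0,0,1.1]},{"hand":1,"linear":[1.7,3.2,0.8],"delta_rot":[0,0,1.1]},{"hand":1,"linear":[1.7,3.2,0.8],"delta_rot":[0,0,1.1]},{"hand":1,"linear":[1.7,3.2,0.8],"delta_rot":[0,0,1.1]},{"hand":1,"linear":[1.7,3.2,0.8],"delta_rot":[0,0,1.1]},{"hand":1,"linear":[0,0,0],"delta_rot":[0,0,0]},{"hand":1,"linear":[0,0,0],"delta_rot":[0,0,0]}])

```text
time_s: 1.5
ee_pos: [0.4194, -0.2024, 0.3274]
eef_rot: [-3.141, 0.0, 1.735]
ft_force: [-0.5, 0.0, -0.7]
finger_gap: 0.0917
grip_force: 0.0
```

```bash
cat >> h.py <<'E'
def wcal():
    s=manip.sense(); c,f=cal("wrist"); T=np.eye(4); T[:3,:3]=Ro.from_euler("xyz",s["eef_rot"]).as_matrix(); T[:3,3]=s["ee_pos"]
    M=T@np.array(c["T_tool_cam"]); c["eye"]=M[:3,3]; c["rotation"]=M[:3,:3]; return c,f
_cal=cal
def shoot(name):
    import pickle
    k=wcal(); cv2.imwrite(f"pics/{name}.png",manip.camera("wrist")[:,:,::-1]); pickle.dump(k,open(f"pics/{name}.pkl","wb"))
def cal(n):
    if n in("scene","top"): return _cal(n)
    if n=="wrist": return _cal(n)
    import pickle; return pickle.load(open(f"pics/{n}.pkl","rb"))
E
python3 - <<'E'
from h import *
shoot("w1"); s=manip.sense(); print(s["time_s"],s["ee_pos"],s["eef_rot"],s["q"]); c,f=cal("w1"); print(c["T_tool_cam"],f)
E
```

```text
1.55 [ 0.41895511 -0.20293787  0.32719604] [-3.14077473e+00  8.10686555e-05  1.73328516e+00] [-4.53907989e-01  1.17864521e-02  1.83823046e+00 -5.60603579e-04
  1.29219632e+00 -6.16242451e-01]
[[-2.27986579e-04  9.66267386e-01  2.57540845e-01  7.23201041e-02]
 [ 9.99999770e-01  5.56154429e-05  6.76580595e-04  6.45469341e-04]
 [ 6.39434515e-04  2.57540940e-01 -9.66267176e-01 -1.53311323e-01]
 [ 0.00000000e+00  0.00000000e+00  0.00000000e+00  1.00000000e+00]] 372.72729956129314
```

View pics/w1.png

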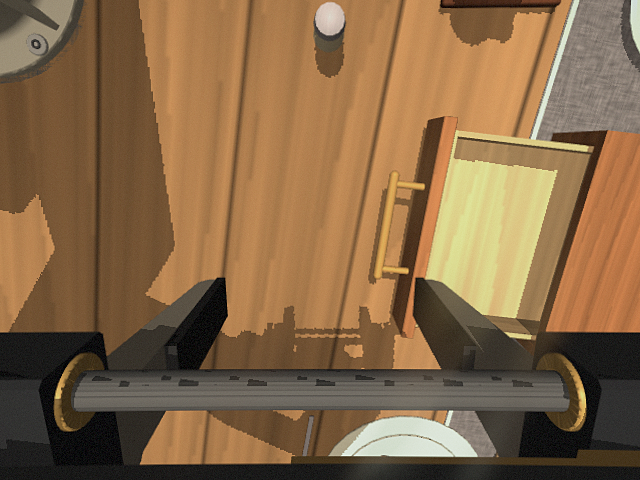

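The wrist picture shows the drawer front's top edge from (430,118) to (402,337), handle ends at (394,173) and (379,278), and the chest's front top edge from (605,131) to about (549,335).

```bash
python3 - <<'E'
from h import *
np.set_printoptions(precision=4,suppress=True)
def L(n,ps,z,lab):
    P=[onz(n,u,v,z)[:2] for u,v in ps]; d=P[0]-P[-1]; print(n,lab,*P,"len",np.linalg.norm(d).round(4),"yaw",np.arctan2(-d[0],d[1]).round(4))
L("w1",[(394,173),(379,278)],.052,"handle"); L("w1",[(430,118),(402,337)],.076,"frontouter"); L("w1",[(457,118),(431,260)],.076,"frontinner"); L("w1",[(605,131),(549,335)],.09,"chest")
L("w1",[(453,162),(431,262)],.022,"floor front")
L("top",[(394,263),(512,261)],.076,"frontouter"); L("top",[(427,283),(480,281.5)],.052,"handle"); L("top",[(388,192),(511,190)],.09,"chest")
L("top",[(387,97),(507,95)],.09,"chestback")
E
python3 - <<'E'
import cv2
b=cv2.imread("pics/top0.png"); cv2.imwrite("pics/crop3.png",cv2.resize(b[85:295,378:522],None,fx=4,fy=2.8,interpolation=2))
E
```

```text
w1 handle [ 0.496  -0.1491] [ 0.505  -0.2755] len 0.1267 yaw 0.0708
w1 frontouter [ 0.5156 -0.0878] [ 0.542  -0.3366] len 0.2502 yaw 0.1059
w1 frontinner [ 0.5428 -0.0834] [ 0.5533 -0.2365] len 0.1534 yaw 0.0685
w1 chest [ 0.685  -0.0743] [ 0.7027 -0.2987] len 0.2251 yaw 0.0784
w1 floor front [ 0.5691 -0.1263] [ 0.5733 -0.2532] len 0.127 yaw 0.0334
top frontouter [ 0.5357 -0.0828] [ 0.5431 -0.3335] len 0.2508 yaw 0.0296
top handle [ 0.4936 -0.159 ] [ 0.4983 -0.2741] len 0.1152 yaw 0.0411
top chest [ 0.686  -0.0679] [ 0.6933 -0.3287] len 0.2609 yaw 0.028
top chestback [ 0.8931 -0.0657] [ 0.9001 -0.3241] len 0.2585 yaw 0.0273
```

View pics/crop3.png

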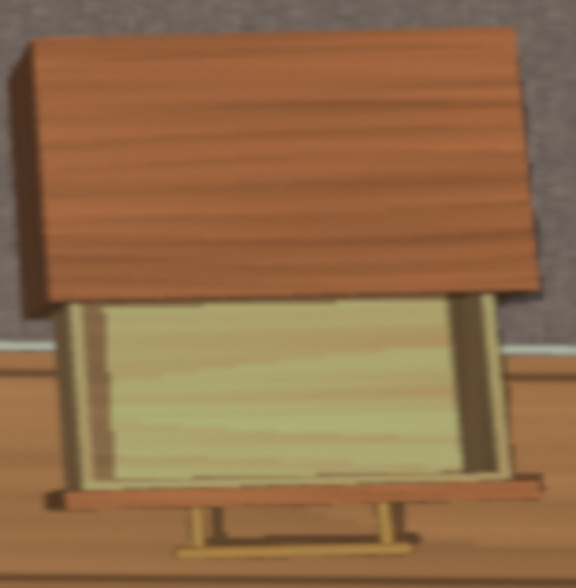

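```bash
cat > fit2.py <<'E'
from fit import *
print("----")
def chest(p):
    o=p[3]; q=p[4]
    return [[.22,.13,.09],[.22,-.13,.09],[q,-.13,.09],[q,.13,.09],[-o-.035,.06,.052],[-o-.035,-.06,.052]],[[-o-.035,.06,.052],[-o-.035,-.06,.052],[q,.13,.09],[-o,.125,.076],[-o,-.125,.076]]
tc=[(386.75,99.3),(507.3,95.7),(513,188.6),(390,192.1),(422.5,282.5),(480.5,280.4)]
wc=[(394,173),(379,278),(605,131),(430,118),(402,337)]
def r2(p):
    t,s=chest(p); return np.r_[pix("top",T(p,t))-tc,pix("w1",T(p,s))-wc].ravel()
q=least_squares(r2,[.69,-.2,.04,.14,0],loss="soft_l1"); print(q.cost,q.x,r2(q.x).reshape(-1,2).round(1).tolist())
p=q.x; print("drawer_floor",T(p,[[-p[3]+.021,0,.022]]),"handle",T(p,[[-p[3]-.035,0,.052]]),"target",T(p,[[-p[3]+.021+.055,0,.022]]))
E
python3 fit2.py | sed -n '/----/,$p'
```

```text
----
20.873919104269987 [ 0.6734 -0.2045  0.0479  0.1392  0.0177] [[-0.5, 0.4], [-0.4, -0.4], [0.3, -0.5], [0.8, 0.4], [1.7, -0.9], [-1.2, -0.8], [-0.3, 3.5], [-1.7, -2.4], [0.0, -0.5], [12.6, 0.6], [-1.2, -0.6]]
drawer_floor [[ 0.5554 -0.2102  0.022 ]] handle [[ 0.4994 -0.2129  0.052 ]] target [[ 0.6103 -0.2075  0.022 ]]
```

>>> apply_moves(plan=[{"hand":1,"linear":[0.5,3.6,-0.5],"delta_rot":[0,0,0]},{"hand":1,"linear":[0.5,3.6,-0.5],"delta_rot":[0,0,0]},{"hand":1,"linear":[0.5,3.6,-0.5],"delta_rot":[0.08,-0.49,0]},{"hand":1,"linear":[0.5,3.6,-0.5],"delta_rot":[0.08,-0.49,0]},{"hand":1,"linear":[0.5,3.6,-0.5],"delta_rot":[0.08,-0.49,0]},{"hand":1,"linear":[0.5,3.6,-0.5],"delta_rot":[0.08,-0.49,0]}])

```text
time_s: 2.15
ee_pos: [0.4491, 0.0131, 0.297]
eef_rot: [2.932, 0.0, 1.73]
ft_force: [0.2, 0.5, -0.0]
finger_gap: 0.0924
grip_force: 0.0
```

>>> apply_moves(plan=[{"hand":1,"linear":[0.5,3.6,-0.5],"delta_rot":[0.08,-0.49,0]},{"hand":1,"linear":[0.5,3.6,-0.5],"delta_rot":[0.08,-0.49,0]},{"hand":1,"linear":[0.5,3.6,-0.5],"delta_rot":[0.08,-0.49,0]},{"hand":1,"linear":[0.5,3.6,-0.5],"delta_rot":[0.08,-0.49,0]},{"hand":1,"linear":[0.5,3.6,-0.5],"delta_rot":[0.08,-0.49,0]},{"hand":1,"linear":[0.5,3.4,-0.5],"delta_rot":[0.08,-0.49,0]},{"hand":1,"linear":[0,0,0],"delta_rot":[0,0,0]},{"hand":1,"linear":[0,0,0],"delta_rot":[0,0,0]}])

```text
time_s: 2.95
ee_pos: [0.479, 0.2265, 0.2667]
eef_rot: [2.624, 0.002, 1.734]
ft_force: [-0.2, -0.1, 0.5]
finger_gap: 0.092
grip_force: 0.0
```

```bash
python3 - <<'E'
from h import *
shoot("w2"); s=manip.sense(); print(s["time_s"],s["ee_pos"],s["eef_rot"],s["q"]); R=Ro.from_euler("xyz",s["eef_rot"]).as_matrix(); print(R.round(3))
foot=np.array([.5459,.2378,.085]); a=np.array([-.4934,-.0809,.866])
for d in(0,.028,.062): print(d,pix("w2",foot+d*a))
E
```

```text
3.0 [0.47936721 0.22602384 0.26709735] [2.62335117e+00 1.72755539e-03 1.73287729e+00] [ 0.56422512 -0.05199154  2.1438433  -0.35495824  0.59657467  0.65069498]
[[-0.161  0.857  0.489]
 [ 0.987  0.141  0.078]
 [-0.002  0.495 -0.869]]
0 [[286.47904759 222.37017581]]
0.028 [[283.49215599 228.9890874 ]]
0.062 [[279.11871099 238.67784676]]
```

View pics/w2.png

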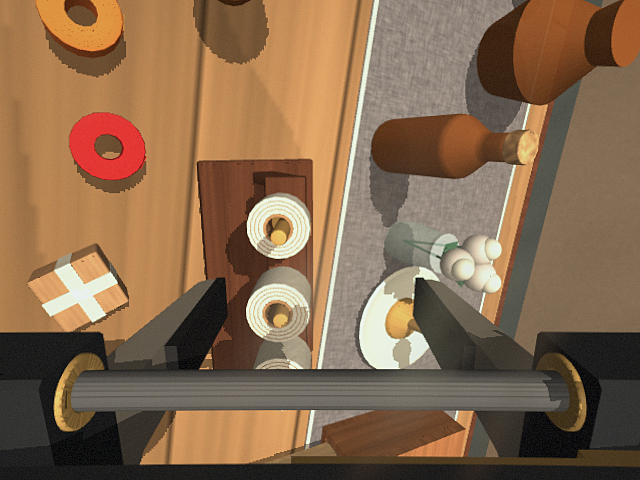

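The narrow roll's face is at (279,226) and its spindle tip at (280,237). The prediction was (283,229) and (279,239), and the small offset fits the roll hanging against its spindle. The orange and red rings at (80,20) and (107,146) are clearly separate.

>>> apply_moves(plan=[{"hand":1,"linear":[-0.38,0,-2.6],"delta_rot":[0,0,0]},{"hand":1,"linear":[-0.38,0,-2.6],"delta_rot":[0,0,0]},{"hand":1,"linear":[0.74,0.12,-1.3],"delta_rot":[0,0,0]},{"hand":1,"linear":[0.74,0.12,-1.3],"delta_rot":[0,0,0]},{"hand":1,"linear":[0.74,0.12,-1.3],"delta_rot":[0,0,0]},{"hand":1,"linear":[0.74,0.12,-1.3],"delta_rot":[0,0,0]},{"hand":1,"linear":[0.74,0.12,-1.3],"delta_rot":[0,0,0]},{"hand":1,"linear":[0,0,0],"delta_rot":[0,0,0]}])

```text
time_s: 3.8
ee_pos: [0.5095, 0.2309, 0.1494]
eef_rot: [2.624, 0.002, 1.73]
ft_force: [-1.2, 0.5, -0.0]
finger_gap: 0.0921
grip_force: 0.0
```

```bash
python3 - <<'E'
from h import *
shoot("w3"); s=manip.sense(); print(s["time_s"],s["ee_pos"],s["eef_rot"]); 
foot=np.array([.5459,.2378,.085]); a=np.array([-.4934,-.0809,.866])
print("togo cm",(foot+.02*a-s["ee_pos"])*100)
for d in(0,.028,.062): print(d,pix("w3",foot+d*a))
E
```

```text
3.85 [0.5092469  0.23122861 0.15014778] [2.62314879e+00 1.87590969e-03 1.73089607e+00]
togo cm [ 2.67850957  0.49533939 -4.7827778 ]
0 [[319.47276423 258.98193231]]
0.028 [[319.1225927  273.93714303]]
0.062 [[318.55416956 298.21404007]]
```

View pics/w3.png

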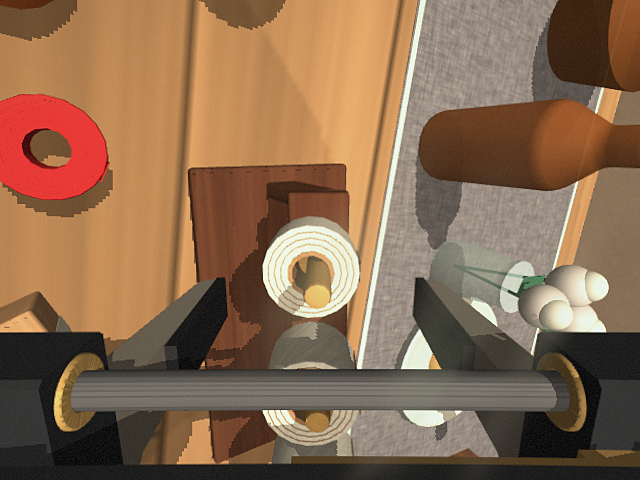

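The roll is between the finger lines, centred at (311,268), and its spindle tip is at (317,296). Predictions agree within 2 px apart from the expected hang. I'll descend the rest of the way and close.

>>> apply_moves(plan=[{"hand":1,"linear":[0.67,0.15,-1.2],"delta_rot":[0,0,0]},{"hand":1,"linear":[0.67,0.15,-1.2],"delta_rot":[0,0,0]},{"hand":1,"linear":[0.67,0.15,-1.2],"delta_rot":[0,0,0]},{"hand":1,"linear":[0.67,0.15,-1.2],"delta_rot":[0,0,0]},{"hand":1,"linear":[0,0,0],"delta_rot":[0,0,0]},{"hand":1,"linear":[0,0,0],"delta_rot":[0,0,0]}], grip_force=15)

```text
time_s: 4.45
ee_pos: [0.5358, 0.2385, 0.1033]
eef_rot: [2.621, 0.001, 1.733]
ft_force: [-0.4, 0.3, -0.2]
finger_gap: 0.0918
grip_force: 0.0
```

>>> apply_moves(plan=[{"hand":0,"linear":[0,0,0],"delta_rot":[0,0,0]},{"hand":0,"linear":[0,0,0],"delta_rot":[0,0,0]},{"hand":0,"linear":[0,0,0],"delta_rot":[0,0,0]},{"hand":0,"linear":[0,0,0],"delta_rot":[0,0,0]},{"hand":0,"linear":[0,0,0],"delta_rot":[0,0,0]},{"hand":0,"linear":[0,0,0],"delta_rot":[0,0,0]},{"hand":0,"linear":[0,0,0],"delta_rot":[0,0,0]},{"hand":0,"linear":[0,0,0],"delta_rot":[0,0,0]}])

```text
time_s: 5.25
ee_pos: [0.5353, 0.2392, 0.1026]
eef_rot: [2.622, 0.001, 1.734]
ft_force: [-4.8, -1.7, 6.3]
finger_gap: 0.0546
grip_force: 15.0
```

>>> apply_moves(plan=[{"hand":0,"linear":[-0.25,-0.04,0.43],"delta_rot":[0,0,0]},{"hand":0,"linear":[-0.25,-0.04,0.43],"delta_rot":[0,0,0]},{"hand":0,"linear":[-0.5,-0.08,0.87],"delta_rot":[0,0,0]},{"hand":0,"linear":[-0.5,-0.08,0.87],"delta_rot":[0,0,0]}])

```text
time_s: 5.65
ee_pos: [0.5203, 0.2368, 0.1289]
eef_rot: [2.622, 0.001, 1.734]
ft_force: [0.5, 0.7, -1.2]
finger_gap: 0.0545
grip_force: 15.0
```

>>> apply_moves(plan=[{"hand":0,"linear":[-0.5,-0.08,0.87],"delta_rot":[0,0,0]},{"hand":0,"linear":[-0.5,-0.08,0.87],"delta_rot":[0,0,0]},{"hand":0,"linear":[-0.5,-0.08,0.87],"delta_rot":[0,0,0]},{"hand":0,"linear":[-0.5,-0.08,0.87],"delta_rot":[0,0,0]},{"hand":0,"linear":[-0.5,-0.08,0.87],"delta_rot":[0,0,0]},{"hand":0,"linear":[-0.75,-0.12,1.3],"delta_rot":[0,0,0]}])

```text
time_s: 6.25
ee_pos: [0.4875, 0.2316, 0.1854]
eef_rot: [2.622, 0.001, 1.734]
ft_force: [0.0, 0.0, -0.3]
finger_gap: 0.0543
grip_force: 15.0
```

```bash
python3 - <<'E'
from h import *
shoot("w4"); s=manip.sense(); print(s["time_s"],s["ee_pos"],s["eef_rot"],s["q"],s["ft_force"],s["finger_gap"]) 
E
```

```text
6.3 [0.4874161  0.23178576 0.18726265] [ 2.62055176e+00 -3.94218169e-05  1.73415366e+00] [ 0.5647698   0.09188885  2.21577234 -0.52673665  0.39718412  0.84499657] [0.37010224 0.59330903 1.07286511] 0.05441858040113897
```

View pics/w4.png

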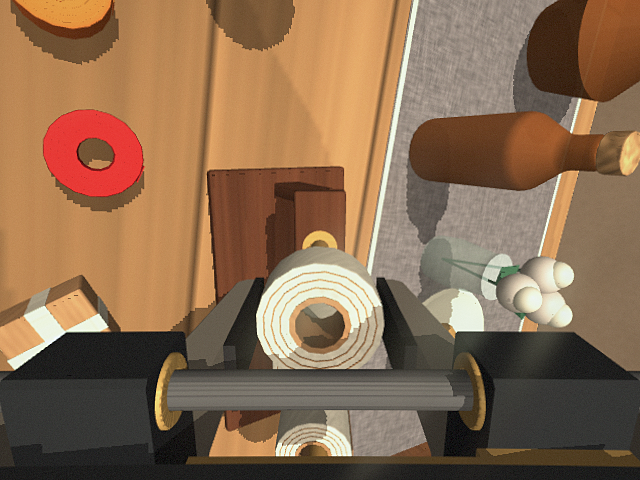

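The roll is held with its face centred at (320,312). The bare spindle's tip is at (319,241), outside the bore, so it is free. Next I'll raise it, level it and carry it to the drawer.

>>> apply_moves(plan=[{"hand":0,"linear":[0,0,4],"delta_rot":[-0.08,0.49,0]},{"hand":0,"linear":[0,0,4],"delta_rot":[-0.08,0.49,0]},{"hand":0,"linear":[0.2,-2.5,0],"delta_rot":[-0.08,0.49,0]},{"hand":0,"linear":[0.2,-2.5,0],"delta_rot":[-0.08,0.49,0]},{"hand":0,"linear":[0.2,-2.5,0],"delta_rot":[-0.08,0.49,0]},{"hand":0,"linear":[0.2,-2.5,0],"delta_rot":[-0.08,0.49,0]},{"hand":0,"linear":[0.2,-2.5,0],"delta_rot":[-0.08,0.49,0]},{"hand":0,"linear":[0.2,-2.5,0],"delta_rot":[-0.08,0.49,0]}])

```text
time_s: 7.1
ee_pos: [0.5001, 0.0807, 0.2653]
eef_rot: [3.039, -0.0, 1.734]
ft_force: [1.1, -0.5, -1.0]
finger_gap: 0.0548
grip_force: 15.0
```

>>> apply_moves(plan=[{"hand":0,"linear":[0.2,-2.5,0],"delta_rot":[-0.08,0.49,0]},{"hand":0,"linear":[0.2,-2.5,0],"delta_rot":[-0.08,0.49,0]},{"hand":0,"linear":[0.8,-1.7,0],"delta_rot":[0,0,-1.15]},{"hand":0,"linear":[0.8,-1.7,0],"delta_rot":[0,0,-1.15]},{"hand":0,"linear":[0.8,-1.7,0],"delta_rot":[0,0,-1.15]},{"hand":0,"linear":[0.8,-1.7,0],"delta_rot":[0,0,-1.15]},{"hand":0,"linear":[0.8,-1.7,0],"delta_rot":[0,0,-1.15]},{"hand":0,"linear":[0.8,-1.7,0],"delta_rot":[0,0,-1.15]}])

```text
time_s: 7.9
ee_pos: [0.5524, -0.071, 0.2649]
eef_rot: [-3.142, -0.0, 1.007]
ft_force: [0.5, -0.4, -0.5]
finger_gap: 0.0547
grip_force: 15.0
```

>>> apply_moves(plan=[{"hand":0,"linear":[0.8,-1.7,0],"delta_rot":[0,0,-1.15]},{"hand":0,"linear":[0.8,-1.7,0],"delta_rot":[0,0,-1.15]},{"hand":0,"linear":[0.8,-1.7,0],"delta_rot":[0,0,-1.15]},{"hand":0,"linear":[0.8,-1.7,0],"delta_rot":[0,0,-1.15]},{"hand":0,"linear":[0.8,-1.7,0],"delta_rot":[0,0,-1.15]},{"hand":0,"linear":[0.8,-1.7,0],"delta_rot":[0,0,-1.15]},{"hand":0,"linear":[0.8,-1.7,0],"delta_rot":[0,0,-1.15]},{"hand":0,"linear":[0.8,-1.7,0],"delta_rot":[0,0,-1.15]}])

```text
time_s: 8.7
ee_pos: [0.6164, -0.207, 0.2648]
eef_rot: [-3.141, -0.0, 0.043]
ft_force: [-0.2, 0.2, -0.7]
finger_gap: 0.0543
grip_force: 15.0
```

```bash
python3 - <<'E'
from h import *
shoot("w5"); s=manip.sense(); print(s["time_s"],s["ee_pos"],s["eef_rot"],s["finger_gap"]) 
print(Ro.from_euler("xyz",s["eef_rot"]).as_matrix().round(3))
T=np.array([.617,-.207]); print("go",(T-s["ee_pos"][:2])*100, "depth at z.041", s["ee_pos"][2]-.041)
E
```

```text
8.75 [ 0.61743403 -0.20941392  0.26476714] [ 3.14017569e+00 -9.76360177e-04  3.52286054e-02] 0.05458776448315489
[[ 0.999  0.035  0.001]
 [ 0.035 -0.999 -0.001]
 [ 0.001  0.001 -1.   ]]
go [-0.04340307  0.24139248] depth at z.041 0.2237671434601006
```

View pics/w5.png

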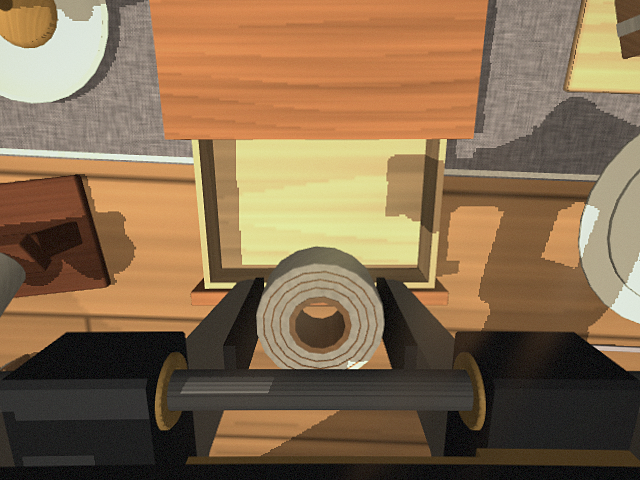

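The roll is level over the drawer. The inner face of the drawer's front wall is visible from row 268 (floor) to row 289 (top edge), and the chest edge is at row 139. I'll check the model against these before lowering.

```bash
python3 - <<'E'
from h import *
p=[.6734,-.2045,.0479,.1392]
c,s=np.cos(p[2]),np.sin(p[2])
def W(x,y,z): return [p[0]+c*x-s*y,p[1]+s*x+c*y,z]
o=p[3]
for n,P in dict(foot=W(-o+.021,0,.022),inner=W(-o+.021,0,.068),outer=W(-o,0,.076),chestL=W(.0177,.13,.09),chestR=W(.0177,-.13,.09),wl=W(-o+.06,.109,.068),wr=W(-o+.06,-.109,.068)).items(): print(n,pix("w5",P).round(1))
print([onz("w5",u,v,z).round(4) for u,v,z in((320,268,.022),(320,289,.076),(320,303,.076),(210,200,.076),(440,200,.076),(320,139,.09))])
E
```

```text
foot [[320.4 267.3]]
inner [[320.4 282.1]]
outer [[320.5 304.8]]
chestL [[166.  141.5]]
chestR [[473.8 139.9]]
wl [[208.2 245. ]]
wr [[432.5 244. ]]
[array([ 0.5545, -0.2097,  0.022 ]), array([ 0.5512, -0.2099,  0.076 ]), array([ 0.5363, -0.2106,  0.076 ]), array([ 0.6345, -0.105 ,  0.076 ]), array([ 0.6436, -0.3163,  0.076 ]), array([ 0.6928, -0.2038,  0.09  ])]
```

>>> apply_moves(plan=[{"hand":0,"linear":[0,0.2,-4],"delta_rot":[0,0,0.1]},{"hand":0,"linear":[0,0,-4],"delta_rot":[0,0,0]},{"hand":0,"linear":[0,0,-4],"delta_rot":[0,0,0]},{"hand":0,"linear":[0,0,-4],"delta_rot":[0,0,0]},{"hand":0,"linear":[0,0,-3],"delta_rot":[0,0,0]},{"hand":0,"linear":[0,0,-1.5],"delta_rot":[0,0,0]},{"hand":0,"linear":[0,0,-1.2],"delta_rot":[0,0,0]},{"hand":0,"linear":[0,0,0],"delta_rot":[0,0,0]}])

```text
time_s: 9.55
ee_pos: [0.6157, -0.2041, 0.0473]
eef_rot: [-3.141, 0.001, 0.059]
ft_force: [0.1, 0.0, 0.2]
finger_gap: 0.0548
grip_force: 15.0
```

>>> apply_moves(plan=[{"hand":0,"linear":[0,0,-0.2],"delta_rot":[0,0,0]},{"hand":0,"linear":[0,0,0],"delta_rot":[0,0,0]}])

```text
time_s: 9.75
ee_pos: [0.617, -0.2046, 0.0474]
eef_rot: [3.141, -0.002, 0.059]
ft_force: [0.3, -0.3, -0.0]
finger_gap: 0.0543
grip_force: 15.0
```

>>> apply_moves(plan=[{"hand":0,"linear":[0,0,-0.15],"delta_rot":[0,0,0]},{"hand":0,"linear":[0,0,-0.1],"delta_rot":[0,0,0]},{"hand":0,"linear":[0,0,0],"delta_rot":[0,0,0]}])

```text
time_s: 10.05
ee_pos: [0.6162, -0.2044, 0.0438]
eef_rot: [3.141, -0.0, 0.059]
ft_force: [0.7, -0.1, -0.8]
finger_gap: 0.0546
grip_force: 15.0
```

>>> apply_moves(plan=[{"hand":0,"linear":[0,0,-0.1],"delta_rot":[0,0,0]},{"hand":0,"linear":[0,0,0],"delta_rot":[0,0,0]}])

```text
time_s: 10.25
ee_pos: [0.616, -0.2043, 0.0425]
eef_rot: [-3.142, 0.0, 0.059]
ft_force: [1.0, 0.3, -0.7]
finger_gap: 0.0541
grip_force: 15.0
```

>>> apply_moves(plan=[{"hand":0,"linear":[0,0,-0.1],"delta_rot":[0,0,0]},{"hand":0,"linear":[0,0,0],"delta_rot":[0,0,0]}])

```text
time_s: 10.45
ee_pos: [0.6162, -0.2044, 0.0417]
eef_rot: [3.142, -0.0, 0.059]
ft_force: [0.3, 0.6, 1.0]
finger_gap: 0.0546
grip_force: 15.0
```

>>> apply_moves(plan=[{"hand":0.8,"linear":[0,0,0],"delta_rot":[0,0,0]},{"hand":0.8,"linear":[0,0,0],"delta_rot":[0,0,0]},{"hand":0.8,"linear":[0,0,0],"delta_rot":[0,0,0]},{"hand":0.8,"linear":[0,0,0],"delta_rot":[0,0,0]},{"hand":0.8,"linear":[0,0,0],"delta_rot":[0,0,0]}])

```text
time_s: 10.95
ee_pos: [0.616, -0.2043, 0.0416]
eef_rot: [-3.142, 0.0, 0.059]
ft_force: [0.3, 0.1, -0.7]
finger_gap: 0.0732
grip_force: 0.0
```

>>> apply_moves(plan=[{"hand":0.8,"linear":[0,0,1],"delta_rot":[0,0,0]},{"hand":0.8,"linear":[0,0,2],"delta_rot":[0,0,0]},{"hand":0.8,"linear":[0,0,4],"delta_rot":[0,0,0]},{"hand":0.8,"linear":[0,0,4],"delta_rot":[0,0,0]},{"hand":0.8,"linear":[0,0,4],"delta_rot":[0,0,0]},{"hand":0.5,"linear":[-4,0,2],"delta_rot":[0,0,0]},{"hand":0.2,"linear":[-4,0,0],"delta_rot":[0,0,0]},{"hand":0,"linear":[-4,0,0],"delta_rot":[0,0,0]}])

```text
time_s: 11.75
ee_pos: [0.4952, -0.2044, 0.2132]
eef_rot: [3.14, -0.002, 0.059]
ft_force: [-0.2, -0.9, 0.8]
finger_gap: 0.0516
grip_force: 0.0
```

```bash
python3 - <<'E'
from h import *
shoot("w6"); s=manip.sense(); print(s["time_s"],s["ee_pos"],s["eef_rot"],s["q"],s["finger_gap"],s["ft_force"]) 
E
```

```text
11.8 [ 0.48851969 -0.20336037  0.21186724] [-3.14054909  0.00447015  0.05874716] [-3.96629581e-01  2.28005992e-01  1.85471263e+00 -1.17707971e-03
  1.06334791e+00  1.11599622e+00] 0.04768743067688057 [-5.44030072  1.0070234  -1.03477259]
```

View pics/w6.png

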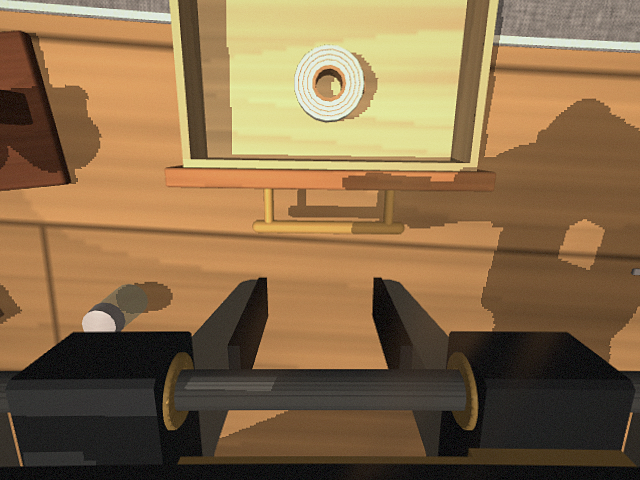

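The roll lies flat in the drawer at (329,83), away from the walls. The handle bar runs from (257,228) to (402,228). Next I'll close the fingers, drop in front of the handle and push.

>>> apply_moves(plan=[{"hand":0,"linear":[-4.6,-0.8,0],"delta_rot":[0,0,-0.1]},{"hand":0,"linear":[0,0,0],"delta_rot":[0,0,0]},{"hand":0,"linear":[0,0,-4],"delta_rot":[0,0,0]},{"hand":0,"linear":[0,0,-4],"delta_rot":[0,0,0]},{"hand":0,"linear":[0,0,-4],"delta_rot":[0,0,0]},{"hand":0,"linear":[0,0,-2.6],"delta_rot":[0,0,0]},{"hand":0,"linear":[0,0,-1],"delta_rot":[0,0,0]},{"hand":0,"linear":[0,0,0],"delta_rot":[0,0,0]}])

```text
time_s: 12.6
ee_pos: [0.45, -0.2121, 0.0549]
eef_rot: [-3.141, 0.002, 0.048]
ft_force: [0.2, 0.2, -0.2]
finger_gap: 0.0006
grip_force: 0.0
```

>>> apply_moves(plan=[{"hand":0,"linear":[1,0,0],"delta_rot":[0,0,0]},{"hand":0,"linear":[1,0,0],"delta_rot":[0,0,0]},{"hand":0,"linear":[0.5,0,0],"delta_rot":[0,0,0]},{"hand":0,"linear":[0.4,0,0],"delta_rot":[0,0,0]},{"hand":0,"linear":[0.4,0,0],"delta_rot":[0,0,0]},{"hand":0,"linear":[0.4,0,0],"delta_rot":[0,0,0]}])

```text
time_s: 13.2
ee_pos: [0.487, -0.2122, 0.0557]
eef_rot: [-3.141, 0.001, 0.048]
ft_force: [-1.5, 0.2, 0.6]
finger_gap: 0.0006
grip_force: 0.6
```

>>> apply_moves(plan=[{"hand":0,"linear":[0.5,0.02,0],"delta_rot":[0,0,0]},{"hand":0,"linear":[0.7,0.03,0],"delta_rot":[0,0,0]},{"hand":0,"linear":[0.8,0.04,0],"delta_rot":[0,0,0]},{"hand":0,"linear":[0.8,0.04,0],"delta_rot":[0,0,0]},{"hand":0,"linear":[0.8,0.04,0],"delta_rot":[0,0,0]},{"hand":0,"linear":[0.8,0.04,0],"delta_rot":[0,0,0]},{"hand":0,"linear":[0.8,0.04,0],"delta_rot":[0,0,0]},{"hand":0,"linear":[0.8,0.04,0],"delta_rot":[0,0,0]}])

```text
time_s: 14.0
ee_pos: [0.5478, -0.2094, 0.0555]
eef_rot: [3.142, 0.0, 0.048]
ft_force: [-2.1, 0.5, -0.1]
finger_gap: 0.0005
grip_force: 0.7
```

>>> apply_moves(plan=[{"hand":0,"linear":[0.8,0.04,0],"delta_rot":[0,0,0]},{"hand":0,"linear":[0.8,0.04,0],"delta_rot":[0,0,0]},{"hand":0,"linear":[0.8,0.04,0],"delta_rot":[0,0,0]},{"hand":0,"linear":[0.8,0.04,0],"delta_rot":[0,0,0]},{"hand":0,"linear":[0.8,0.04,0],"delta_rot":[0,0,0]},{"hand":0,"linear":[0.6,0.03,0],"delta_rot":[0,0,0]},{"hand":0,"linear":[0.5,0.03,0],"delta_rot":[0,0,0]}])

```text
time_s: 14.7
ee_pos: [0.5987, -0.2068, 0.0556]
eef_rot: [3.142, -0.0, 0.048]
ft_force: [-1.5, -1.3, -0.3]
finger_gap: 0.0005
grip_force: 0.6
```

Expected end of travel is about x = 0.625, so I'll slow down and watch the force.

>>> apply_moves(plan=[{"hand":0,"linear":[0.4,0.02,0],"delta_rot":[0,0,0]},{"hand":0,"linear":[0.4,0.02,0],"delta_rot":[0,0,0]},{"hand":0,"linear":[0.4,0.02,0],"delta_rot":[0,0,0]},{"hand":0,"linear":[0.3,0.02,0],"delta_rot":[0,0,0]},{"hand":0,"linear":[0,0,0],"delta_rot":[0,0,0]}])

```text
time_s: 15.2
ee_pos: [0.6137, -0.206, 0.0557]
eef_rot: [-3.142, -0.001, 0.048]
ft_force: [0.1, 0.2, -0.4]
finger_gap: 0.0005
grip_force: 0.0
```

>>> apply_moves(plan=[{"hand":0,"linear":[0.2,0.01,0],"delta_rot":[0,0,0]},{"hand":0,"linear":[0.2,0.01,0],"delta_rot":[0,0,0]},{"hand":0,"linear":[0,0,0],"delta_rot":[0,0,0]}])

```text
time_s: 15.5
ee_pos: [0.6173, -0.2057, 0.0556]
eef_rot: [-3.142, -0.0, 0.048]
ft_force: [0.5, 0.2, 0.5]
finger_gap: 0.0004
grip_force: 0.0
```

>>> apply_moves(plan=[{"hand":0,"linear":[0.2,0.01,0],"delta_rot":[0,0,0]},{"hand":0,"linear":[0,0,0],"delta_rot":[0,0,0]}])

```text
time_s: 15.7
ee_pos: [0.6193, -0.2057, 0.0556]
eef_rot: [-3.142, -0.0, 0.048]
ft_force: [-0.2, -0.3, -0.8]
finger_gap: 0.0009
grip_force: 0.1
```

>>> apply_moves(plan=[{"hand":0,"linear":[0.2,0.01,0],"delta_rot":[0,0,0]},{"hand":0,"linear":[0.1,0,0],"delta_rot":[0,0,0]},{"hand":0,"linear":[0,0,0],"delta_rot":[0,0,0]}])

```text
time_s: 16.0
ee_pos: [0.6223, -0.2056, 0.0556]
eef_rot: [-3.142, -0.0, 0.048]
ft_force: [-1.4, -0.0, -1.0]
finger_gap: 0.0001
grip_force: 0.1
```

>>> apply_moves(plan=[{"hand":0,"linear":[0.15,0.01,0],"delta_rot":[0,0,0]},{"hand":0,"linear":[0,0,0],"delta_rot":[0,0,0]}])

```text
time_s: 16.2
ee_pos: [0.6237, -0.2055, 0.0556]
eef_rot: [-3.142, -0.0, 0.048]
ft_force: [0.5, -0.5, -0.0]
finger_gap: 0.0005
grip_force: 0.1
```

>>> apply_moves(plan=[{"hand":0,"linear":[0.15,0.01,0],"delta_rot":[0,0,0]},{"hand":0,"linear":[0,0,0],"delta_rot":[0,0,0]}])

```text
time_s: 16.4
ee_pos: [0.6253, -0.2054, 0.0556]
eef_rot: [3.142, -0.0, 0.048]
ft_force: [0.2, -0.3, 0.3]
finger_gap: 0.0003
grip_force: 0.1
```

>>> apply_moves(plan=[{"hand":0,"linear":[0.1,0,0],"delta_rot":[0,0,0]},{"hand":0,"linear":[0.1,0.01,0],"delta_rot":[0,0,0]},{"hand":0,"linear":[0,0,0],"delta_rot":[0,0,0]}])

```text
time_s: 16.7
ee_pos: [0.627, -0.2054, 0.0556]
eef_rot: [-3.142, 0.0, 0.048]
ft_force: [-2.0, -0.4, 1.1]
finger_gap: 0.0003
grip_force: 0.9
```

>>> apply_moves(plan=[{"hand":0,"linear":[0.1,0,0],"delta_rot":[0,0,0]},{"hand":0,"linear":[0.1,0.01,0],"delta_rot":[0,0,0]}])

```text
time_s: 16.9
ee_pos: [0.6273, -0.2053, 0.0554]
eef_rot: [-3.141, 0.004, 0.048]
ft_force: [-10.7, -1.8, 7.9]
finger_gap: 0.0004
grip_force: 5.3
```

>>> apply_moves(plan=[{"hand":0,"linear":[0.1,0,0],"delta_rot":[0,0,0]},{"hand":0,"linear":[0.1,0.01,0],"delta_rot":[0,0,0]}])

```text
time_s: 17.1
ee_pos: [0.6276, -0.2052, 0.0553]
eef_rot: [-3.141, 0.007, 0.049]
ft_force: [-17.7, -2.8, 12.1]
finger_gap: 0.0002
grip_force: 8.6
```

The force has risen sharply after about 140 mm of travel, so the drawer is at its stop. I'll retreat and check it numerically.

>>> apply_moves(plan=[{"hand":0,"linear":[-1,0,0],"delta_rot":[0,0,0]},{"hand":0,"linear":[-3,0,0],"delta_rot":[0,0,0]},{"hand":0,"linear":[-4,0,0],"delta_rot":[0,0,0]},{"hand":0,"linear":[-4,0,2],"delta_rot":[0,0,0]},{"hand":0,"linear":[-4,0,4],"delta_rot":[0,0,0]},{"hand":0,"linear":[-2,-2,4],"delta_rot":[0,0,0]},{"hand":0,"linear":[0,-3,4],"delta_rot":[0,0,0]},{"hand":0,"linear":[0,0,0],"delta_rot":[0,0,0]}])

```text
time_s: 17.9
ee_pos: [0.4589, -0.2593, 0.1968]
eef_rot: [3.135, -0.01, 0.046]
ft_force: [0.2, -0.8, 0.3]
finger_gap: 0.0004
grip_force: 0.0
```

```bash
python3 - <<'E'
from h import *
a=cv2.imread("pics/top0.png").astype(int); im=manip.camera("top"); shoot("w7"); cv2.imwrite("pics/top1.png",im[:,:,::-1]); b=im[:,:,::-1].astype(int); s=manip.sense(); print(s["time_s"],s["ee_pos"])
p=[.6734,-.2045,.0479]; c,sn=np.cos(p[2]),np.sin(p[2])
W=lambda x,y,z:[p[0]+c*x-sn*y,p[1]+sn*x+c*y,z]
for o in(0,.01): print("handle top",o,pix("top",[W(-o-.035,.05,.052),W(-o-.035,-.05,.052)]).round(1).tolist(),"w7",pix("w7",[W(-o-.035,0,.052)]).round(1).tolist())
def brass(img,x0,x1,y0,y1):
    h=cv2.cvtColor(img[y0:y1,x0:x1].astype(np.uint8),cv2.COLOR_BGR2HSV); return h
u,v=pix("w7",W(-.035,.02,.052))[0]; w=cv2.imread("pics/w7.png"); u,v=int(round(u)),int(round(v)); print("w7 column",u,v)
print([(k,w[k,u].tolist()) for k in range(v-14,v+15,2)])
u,v=[int(round(t)) for t in pix("top",W(-.035,.02,.052))[0]]; print("top col",u,v,[(k,b[k,u].tolist()) for k in range(v-10,v+9)])
d=np.abs(a-b).max(2)>60; n,l,st,ce=cv2.connectedComponentsWithStats(cv2.morphologyEx(d.astype(np.uint8),cv2.MORPH_OPEN,np.ones((3,3))))
print([(st[i].tolist()) for i in range(1,n) if st[i,4]>25])
E
```

```text
18.0 [ 0.45643715 -0.2558808   0.19194578]
handle top 0 [[425.1, 218.0], [470.5, 216.3]] w7 [[256.4, -22.4]]
handle top 0.01 [[425.4, 222.5], [470.8, 220.8]] w7 [[257.1, -5.5]]
w7 column 227 -23
[(-37, [37, 38, 35]), (-35, [33, 32, 35]), (-33, [27, 30, 30]), (-31, [35, 35, 36]), (-29, [34, 37, 35]), (-27, [33, 35, 33]), (-25, [35, 34, 28]), (-23, [30, 59, 77]), (-21, [38, 63, 82]), (-19, [27, 57, 79]), (-17, [36, 56, 70]), (-15, [23, 25, 22]), (-13, [27, 27, 25]), (-11, [14, 18, 10]), (-9, [17, 21, 21])]
top col 439 217 [(207, [130, 142, 145]), (208, [158, 173, 169]), (209, [159, 174, 170]), (210, [130, 146, 148]), (211, [84, 102, 120]), (212, [54, 81, 111]), (213, [53, 88, 122]), (214, [60, 107, 146]), (215, [70, 125, 166]), (216, [73, 131, 171]), (217, [67, 120, 161]), (218, [54, 97, 131]), (219, [48, 78, 108]), (220, [59, 92, 129]), (221, [68, 106, 148]), (222, [71, 110, 154]), (223, [72, 112, 156]), (224, [73, 114, 160]), (225, [73, 115, 161])]
[[491, 190, 6, 6, 32], [502, 190, 6, 5, 29], [404, 196, 87, 11, 590], [491, 207, 8, 5, 31], [492, 213, 7, 4, 28], [407, 217, 11, 3, 33], [429, 216, 61, 5, 208], [493, 222, 8, 31, 216], [228, 254, 9, 22, 151], [238, 254, 17, 14, 131], [550, 269, 90, 76, 3170], [243, 270, 8, 7, 43], [634, 289, 6, 8, 42], [470, 290, 82, 48, 2115], [604, 304, 20, 26, 105], [629, 305, 11, 175, 1506], [516, 324, 7, 7, 45], [517, 422, 8, 5, 29], [549, 453, 50, 21, 877], [331, 468, 26, 7, 120], [311, 473, 16, 7, 71]]
```

The handle now sits at row 216 in the top picture, where the fully shut prediction is 217. On the stand, only the narrow roll's spot has changed, and the bystanders have not moved.

```bash
python3 -c "
from bench import manip; print(manip.finish_job())"
```

```text
the job is handed in; nothing more can be done
None
```

The narrow roll was laid flat and released in the drawer, the drawer was pushed to its stop (handle where shut predicts), and the job was handed in after about 18 s; the wide rolls and bystanders look unmoved, but I viewed 11 pictures, one over your limit of 10.

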